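Fold the travel mirror and put it away in its case

TASK

Put the folding travel mirror away: push its mirror leaf down onto the foot until the spring hinge snaps shut, without knocking the mirror over, then lay the folded mirror flat in its steel case (set it down, do not drop it) and shut the case's lid. Leave the other things on the shelf as they are.

Things in the scene. Friction and masses are not known exactly. Their poses are not given: they have to be found in the camera images.
- mirror: Foot of the folding travel mirror: grey plastic plate 124 x 60 mm, 10 mm thick, loose on the shelf. Origin: centre of its underside; x along its length to the hinge end, y across, z up. Folded, foot and leaf make one pack 124 x 60 x 20 mm of 0.3 kg about this origin; it stays shut by its spring and can be gripped across the 60 mm width.
- leaf_hinge (a point): Middle of the leaf's hinge axis, which runs along the foot's y, 15 mm above the shelf, at the foot's +x end (56 mm from its centre). The mirror leaf: a plate 60 mm wide, 8 mm thick, 90 g, reaching 118 mm from this axis, mirror glass on both faces. At the start it stands open, leaning a little back beyond the foot's +x end; it folds towards the foot's -x.
- leaf (a joint): How far the leaf is folded, in rad: 0 = open on its stop (start), 1.85 = folded flat on the foot. Over-centre spring hinge: pulls open below about 0.55, pulls shut above, and then snaps shut by itself. Pushing the leaf's back 80 mm above the shelf, level along the foot's -x, takes about 2 N and folds it; the foot may slide a few mm meanwhile.
- leaf_edge (a point): Middle of the leaf's free edge (its top edge while open, about 128 mm above the shelf), in the middle of its 8 mm thickness.
- case: The mirror's storage case: steel box 144 x 78 mm, walls 30 mm high and 4 mm thick, fixed to the shelf. Origin: centre of its underside; x along its length to the lid hinge, y across, z up. Both long walls have a finger notch 60 mm wide at the middle (x -30 to +30 mm), open down to the inner floor, for fingers that hold the mirror across its width.
- case_in (a point): Centre of the case's inner floor, 4 mm above the shelf. The inside is 136 x 70 mm and 26 mm deep: the folded mirror fits lengthwise, either way round, with 5 to 6 mm to spare on each side.
- lid_hinge (a point): Middle of the lid's hinge axis, along the case's y at its +x end (75 mm from the centre), 32 mm above the shelf. The lid is a steel plate 147 x 78 x 4 mm of 120 g that stands open here at the start.
- lid (a joint): Angle of the lid in rad: 0 = shut on the walls, 1.57 = upright, 1.95 = leaning back on its stop; starts at 1.75 to 1.95. Damped hinge with a little friction: pushed from behind to about 1.2 it falls shut by itself, if nothing sticks out of the case.
- lid_edge (a point): Middle of the lid's free edge, 150 mm from the hinge axis (top edge while open, about 170 to 180 mm above the shelf); a thumb tab goes 10 mm further.
- tumbler: Bystander: yellow plastic tumbler, 72 mm wide and 105 mm high, with three toothbrushes standing in it (to 190 mm). Origin: centre of its underside.
- jar: Bystander: empty open glass jar, 74 mm wide, 95 mm high. Origin: centre of its underside.
- tongue_cleaner: Bystander: U-shaped steel tongue cleaner, 145 x 53 mm, lying flat. Origin: under its middle.
Not all that is in view belongs to the job. There is more than one size of the case; the job needs the larger.

How it is judged:
By the outcome, as a careful person would: the job done as asked, in the order asked, and still so for the second after the job is handed in, with the robot touching nothing.
It also fails if it takes over 70 s, if anything falls off the work surface, if the arm or the gripper's body presses on something with over 40 N, if the wrist force passes 120 N, or if a joint passes its speed limit or range.

ROBOT

A 7-joint arm with a two-finger parallel gripper is mounted at the origin on the work surface. World frame = base frame: x ahead of the robot, y to its left, z up, the work surface at z = 0. Lengths are in m, angles in rad, forces in N, time in s.
With the tool pointing down it reaches from about 0.425 to 0.925 m from the base axis. Payload 6.8 kg.
Tool frame: the origin (TCP) lies on the front face of the gripper's body, between the roots of the fingers; the fingertips stand 73 mm ahead of it and the grasp point (between the pads) lies 54 mm ahead of it; z points along the fingers, y is the direction in which the jaws open and shut (so a half turn about z gives the same grasp; the last joint's range is limited). The gripper opens to 85 mm and grips with 20 to 120 N. Pads are 22 mm wide; open, the fingers measure 114 mm over their backs; the gripper's body (76 mm by 85 mm) begins 54 mm behind the grasp point. The pads swing forward as they close: fully open they stand 13 mm farther back than shut.
Start: joints at [-1.261, 0.477, 0.022, 1.555, -0.011, 1.109, -0.083], TCP at [0.274, 0.617, 0.304] pointing down, gripper open.
Joint ranges: [-2.96, 2.96], [-0.34, 2.1], [-1.41, 1.46], [0.24, 2.44], [-1.37, 4.51], [0.17, 1.92], [-2.96, 2.96]. Speed limits (rad/s): [2.39, 2.39, 3.14, 3.14, 3.14, 3.14, 3.14].

INTERFACE

Orientations are given as a unit quaternion [w, x, y, z].
In Python, from station import get_obs, read_camera, hand_in, spot_in, cut_out, spot_point gives the robot as it stands. The module is installed in compiled form; this text tells all that it offers.
- The arm moves only by the tool move_arm, never from a script. Its arguments are lists of equal length, an entry for each row: "gripper": the opening, from 0 (shut) to 1 (fully open); "xyz": the shift along the tool's x, y, z in cm, a list of three; "twist": the turn about the tool's z in rad. A call has 1 to 5 rows; each row is the pose to reach, as a shift and turn from the pose commanded when the call began, along the tool's axes at that moment; what a row does not reach only later rows make up. A row lasts 1/12 s, in which the tool goes at most 41.7 mm and 7.16 degrees, less where a joint would pass 70% of its speed; a pose out of reach is approached as far as the arm can. A call with a gripper value outside its range is refused whole. The fingers move at their own pace and stop on an object; "squeeze" is the grip in N (left out, the last holds). Time passes only in rows, so rows that repeat a pose let the fingers close. It gives the time, the measured TCP pose, the force and the opening at its end, in the units of the state.
- get_obs(): the state, without advancing time (a new reading comes with each control period).
- read_camera(name): name is "scene" or "top" or "wrist"; returns a dict with "pixels" (420x560x3 uint8, red, green, blue), "fx", "fy", "cx", "cy" (pixels), "R" (3x3) and "t" (3): a world point X has camera coordinates R X + t. Camera axes: x right, y down, z forward; pixel columns grow to the right and rows downward; lengths in m; the calibration is good to about 2 mm. A picture is of the moment at which its call begins. There is no depth.
- hand_in(): hands the job in, once; it reports no verdict.
Trained networks look in the newest picture that a camera, given by its name, has taken for a name from the list of things; names that differ only in an ending like _2 or _b are one class to them, and where a whole thing is asked for, a point or a joint stands for the part that bears it (a point fixed in the world has none). Each returns a list of dicts, best first, with "p" (0 to 1); they miss things now and then, are a little off and sometimes report something else, mostly with a low value. They report only what shows in the picture. A call takes as long as a camera call. They do not tell look-alikes from the thing itself.
- spot_in(query, camera): "centre" ([x, y, z] in m, in world coordinates, good to about 4 mm: the middle of the surface that is visible of it).
- cut_out(query, camera): "pixels" (420x560 bool, what is visible of it).
- spot_point(query, camera): "centre" ([x, y, z] in m, in world coordinates, good to about 4 mm: a listed point, or the origin of a listed thing).
The state is a dict: "t": time; "q": joint angles; "joint_vel": joint speeds; "joint_torque": joint torques, N m; "eef_pos": TCP position; "tool_rot": TCP orientation; "contact_force": force on the tool from outside, world axes, zero at the start; "torque": the same for the moment, N m; "gripper_width": opening from 0.0 (shut) to 1.0 (fully open).
Only numpy, scipy, OpenCV 4.12 (cv2) and the standard library are available. Lean on these libraries where they do the work, as an engineer would, in place of code of your own. Each camera call takes 0.05 s, during which the arm holds its last target.

## Working session

There is one attempt and no reset: what is moved stays moved. The work goes in short steps, Python scripts to look and compute and a tool call to move; the robot and the scene stay as the last step left them, time stands still between calls to the robot, and variables do not carry over. Pictures are saved under pics/ and viewed, and the job is handed in when it is done.

Besides the shell and the picture viewer there is one more tool, called as name(argument=value, ...), one argument or row to a line, values as JSON. move_arm: Moves the arm, as the interface text tells. Its arguments: {"type":"object","properties":{"gripper":{"type":"array","items":{"type":"number"}},"xyz":{"type":"array","items":{"type":"array","items":{"type":"number"}}},"twist":{"type":"array","items":{"type":"number"}},"squeeze":{"type":"number"}},"required":["gripper","xyz","twist"]}

```bash
mkdir -p pics; cat > h.py <<'E'
import numpy as np, cv2
from station import *
def snap(cam,name):
    c=read_camera(cam); cv2.imwrite(f'pics/{name}.png',c['pixels'][:,:,::-1]); return c
def proj(c,X):
    p=np.array(c['R'])@np.array(X)+np.array(c['t']); return (c['fx']*p[0]/p[2]+c['cx'],c['fy']*p[1]/p[2]+c['cy'])
def ray(c,u,v,z):
    R=np.array(c['R']);t=np.array(c['t']);o=-R.T@t;d=R.T@np.array([(u-c['cx'])/c['fx'],(v-c['cy'])/c['fy'],1]);return o+d*(z-o[2])/d[2]
E
python3 - <<'E'
from h import *
o=get_obs(); print({k:np.round(v,3) for k,v in o.items()})
for cam in ['scene','top']:
    c=snap(cam,cam+'0'); print(cam,np.round(-np.array(c['R']).T@c['t'],3))
    for q in ['mirror','leaf_hinge','leaf_edge','case','case_in','lid_hinge','lid_edge','tumbler','jar','tongue_cleaner']:
        print(q,[(np.round(d['centre'],3).tolist(),round(d['p'],2)) for d in spot_point(q,cam)])
E
```

```text
{'t': np.float64(0.0), 'q': array([-1.261,  0.478,  0.022,  1.556, -0.011,  1.109, -0.083]), 'joint_vel': array([ 0.   , -0.   ,  0.001,  0.001,  0.001, -0.002, -0.   ]), 'joint_torque': array([ 0.0000e+00, -5.9644e+01,  1.6080e+00, -2.8120e+01,  1.2000e-02,
        9.0000e-03,  0.0000e+00]), 'eef_pos': array([0.274, 0.617, 0.303]), 'tool_rot': array([-0.   ,  0.207,  0.978, -0.001]), 'contact_force': array([0.737, 0.003, 0.866]), 'torque': array([ 0.023, -0.01 , -0.003]), 'gripper_width': np.float64(1.005)}
scene [1.03  0.128 0.859]
mirror [([0.471, 0.162, 0.002], 0.63)]
leaf_hinge [([0.524, 0.176, 0.019], 0.92), ([0.539, -0.044, 0.176], 0.25)]
leaf_edge [([0.548, 0.191, 0.132], 0.95)]
case [([0.407, -0.179, 0.005], 0.87), ([0.56, -0.169, -0.003], 0.63)]
case_in [([0.556, -0.168, 0.007], 0.93), ([0.406, -0.184, 0.007], 0.67), ([0.539, -0.046, 0.174], 0.49)]
lid_hinge [([0.545, -0.095, 0.034], 0.9), ([0.405, -0.131, 0.023], 0.79), ([0.71, 0.335, 0.001], 0.58)]
lid_edge [([0.412, -0.232, 0.021], 0.93), ([0.539, -0.046, 0.174], 0.86)]
tumbler [([0.779, -0.03, -0.002], 0.7), ([0.555, -0.167, 0.006], 0.68)]
jar [([0.71, 0.338, -0.001], 0.92)]
tongue_cleaner [([0.702, -0.383, -0.002], 0.52), ([0.536, -0.049, 0.174], 0.22)]
top [ 0.379 -0.026  1.431]
mirror [([0.469, 0.155, -0.002], 0.55)]
leaf_hinge [([0.521, 0.177, 0.017], 0.72)]
leaf_edge [([0.551, 0.188, 0.131], 0.67)]
case [([0.555, -0.166, 0.0], 0.97), ([0.405, -0.181, 0.001], 0.71)]
case_in [([0.548, -0.17, 0.009], 0.97), ([0.404, -0.181, 0.003], 0.95)]
lid_hinge [([0.548, -0.094, 0.034], 0.79), ([0.397, -0.123, 0.019], 0.67), ([0.551, -0.17, 0.006], 0.56)]
lid_edge [([0.414, -0.232, 0.025], 0.97), ([0.54, -0.042, 0.171], 0.57)]
tumbler [([0.78, -0.026, 0.001], 0.67)]
jar [([0.706, 0.34, -0.001], 0.68)]
tongue_cleaner [([0.698, -0.382, -0.002], 0.61)]
```

View pics/scene0.png

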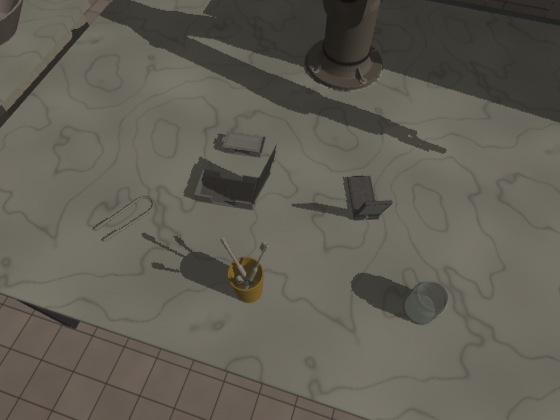

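View pics/top0.png

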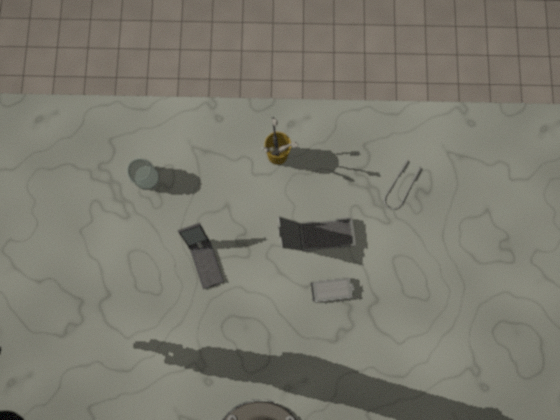

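```bash
cat >> h.py <<'E'
def box(o,yaw,x0,x1,y0,y1,z0,z1):
    c,s=np.cos(yaw),np.sin(yaw)
    P=[[x,y,z] for x in(x0,x1) for y in(y0,y1) for z in(z0,z1)]
    P=np.array([[o[0]+c*p[0]-s*p[1],o[1]+s*p[0]+c*p[1],p[2]] for p in P])
    E=[(i,j) for i in range(8) for j in range(i+1,8) if bin(i^j).count('1')==1]
    return P,E
def overlay(c,boxes,ctr,half,name,k=6):
    u,v=proj(c,ctr);u0,v0=int(u-half),int(v-half)
    im=c['pixels'][:,:,::-1].copy()[max(v0,0):v0+2*half,max(u0,0):u0+2*half]
    im=cv2.convertScaleAbs(im,alpha=1.8)
    im=cv2.resize(im,None,fx=k,fy=k,interpolation=cv2.INTER_CUBIC); raw=im.copy()
    for (P,E),col in boxes:
        q=[proj(c,p) for p in P]
        for i,j in E:
            cv2.line(im,*[tuple(int((a-b+.5)*k) for a,b in zip(q[n],(max(u0,0),max(v0,0)))) for n in(i,j)],col,1)
    cv2.imwrite(f'pics/{name}.png',np.hstack([raw,im]))
E
python3 - <<'E'
from h import *
for cam in ['scene','top']:
    c=read_camera(cam)
    for q in ['mirror','case']:
        for d in cut_out(q,cam):
            m=d['pixels'].astype(np.uint8); 
            ys,xs=np.nonzero(m)
            pts=np.array([ray(c,u,v,0.01 if q=='mirror' else .03)[:2] for u,v in zip(xs,ys)],np.float32)
            print(cam,q,round(d['p'],2),len(pts),cv2.minAreaRect(pts))
    m=box((.470,.159),np.radians(20),-.062,.062,-.03,.03,0,.01)
    k=box((.555,-.168),np.radians(95),-.072,.072,-.039,.039,0,.03)
    overlay(c,[(m,(0,255,0))],(.5,.17,.05),32,cam+'_m')
    overlay(c,[(k,(0,255,0))],(.55,-.13,.05),45,cam+'_c',k=4)
E
```

```text
scene mirror 0.77 1189 ((0.46631377935409546, 0.17742565274238586), (0.1263774037361145, 0.10028572380542755), 19.232542037963867)
scene mirror 0.38 2257 ((0.5010931491851807, -0.15988153219223022), (0.19985288381576538, 0.1857566088438034), 6.114910125732422)
scene case 0.92 842 ((0.42251598834991455, -0.17584937810897827), (0.07390955090522766, 0.10955759137868881), 10.277158737182617)
scene case 0.87 2346 ((0.5075116753578186, -0.15347956120967865), (0.2088119387626648, 0.1841561198234558), 6.50298547744751)
top mirror 0.94 1473 ((0.4924778342247009, 0.16919024288654327), (0.17901960015296936, 0.07044064253568649), 26.10722541809082)
top case 0.8 803 ((0.4052678346633911, -0.1804174780845642), (0.053578849881887436, 0.10984750092029572), 8.162212371826172)
top case 0.58 2216 ((0.5513049960136414, -0.1392655074596405), (0.09209220111370087, 0.20679745078086853), 1.124579906463623)
top case 0.17 620 ((0.5525321960449219, -0.06548669189214706), (0.08668200671672821, 0.05931564420461655), 1.032688021659851)
```

```bash
python3 -c "
import cv2,numpy as np
for n in 'mc':
    a=[cv2.imread(f'pics/{c}_{n}.png') for c in('scene','top')]; print([x.shape for x in a])
    cv2.imwrite(f'pics/both_{n}.png',cv2.resize(np.vstack(a),(768,768)) [:,:])
"
```

```text
[(384, 768, 3), (384, 768, 3)]
[(360, 720, 3), (360, 720, 3)]
```

View pics/scene_m.png

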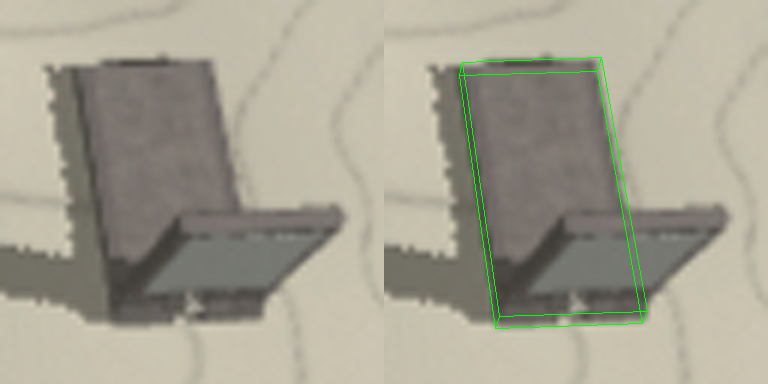

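View pics/top_m.png

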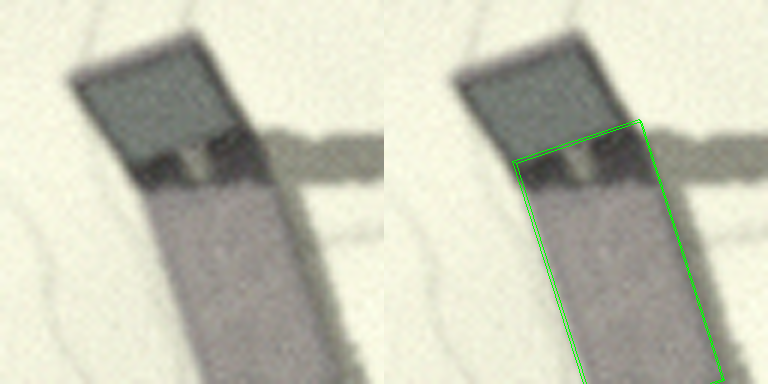

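View pics/scene_c.png

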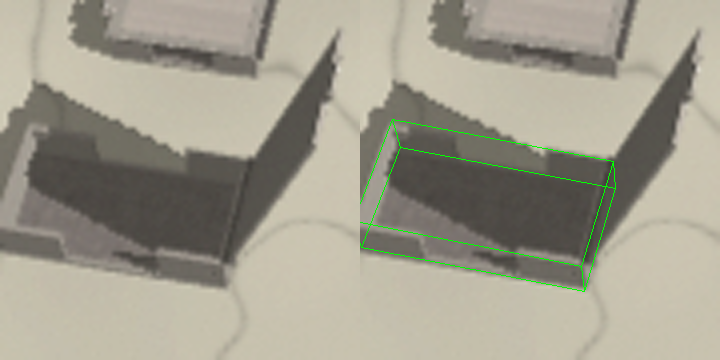

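View pics/top_c.png

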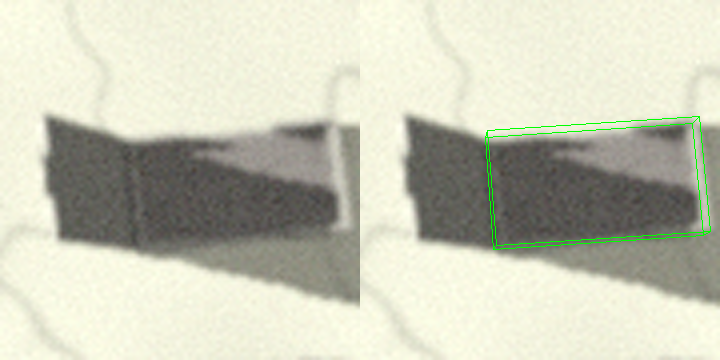

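```bash
cat >> h.py <<'E'
from scipy.spatial.transform import Rotation as Ro
def go(x,y,z,yy=None):
    "shift in tool cm and twist to get TCP to x,y,z with tool y at angle yy deg"
    o=get_obs();w=o['tool_rot'];R=Ro.from_quat([w[1],w[2],w[3],w[0]]).as_matrix()
    d=R.T@(np.array([x,y,z])-o['eef_pos'])*100
    a=np.degrees(np.arctan2(R[1,1],R[0,1]))
    tw=None if yy is None else -np.radians((yy-a+90)%180-90)
    print('t',round(float(o['t']),2),'pos',np.round(o['eef_pos'],4),'yang',round(a,1),'shift',np.round(d,2),'norm',round(np.linalg.norm(d),2),'twist',tw,'w',o['gripper_width'],'F',np.round(o['contact_force'],2),'zaxis',np.round(R[:,2],3))
E
python3 -c "
from h import *
go(.577,.198,.3,110)"
```

```text
t 1.4 pos [0.2739 0.617  0.3039] yang 66.1 shift [-44.7  -25.99   0.39] norm 51.71 twist -0.7668814000898363 w 1.0007342585286103 F [-0.7   0.62 -0.14] zaxis [-0.  0. -1.]
```

move_arm(
  gripper=[0,0,0,0,0],
  xyz=[
    [-3.4,-2,0],
    [-6.9,-4,0],
    [-10.3,-6,0],
    [-13.8,-8,0],
    [-17.3,-10,0],
  ],
  twist=[-0.12,-0.24,-0.36,-0.48,-0.6],
)

```text
t: 1.82
eef_pos: [0.3922, 0.4538, 0.3041]
tool_rot: [0.0, -0.094, 0.996, 0.0]
contact_force: [1.6, 1.0, 0.9]
gripper_width: 0.3
```

```bash
python3 -c "
from h import *
go(.577,.198,.3,110)"
```

```text
t 1.82 pos [0.3922 0.4538 0.3041] yang 100.8 shift [-13.35 -28.59   0.41] norm 31.56 twist -0.1605210931425999 w 0.30044857848052176 F [1.56 1.   0.92] zaxis [ 0.  0. -1.]
```

move_arm(
  gripper=[0,0,0,0,0],
  xyz=[
    [-1.7,-3.6,0],
    [-3.4,-7.2,0],
    [-5.1,-10.9,0],
    [-6.8,-14.5,0],
    [-8.4,-18.1,0],
  ],
  twist=[-0.08,-0.16,-0.16,-0.16,-0.16],
)

```text
t: 2.23
eef_pos: [0.5079, 0.2907, 0.3042]
tool_rot: [0.0, -0.17, 0.985, 0.0]
contact_force: [0.3, 0.8, -0.4]
gripper_width: -0.0
```

```bash
python3 -c "
from h import *
go(.577,.198,.3,110)"
```

```text
t 2.23 pos [0.5079 0.2907 0.3042] yang 109.6 shift [ -3.4  -11.05   0.42] norm 11.57 twist -0.007182332341943718 w -0.0004564823204154602 F [ 0.34  0.77 -0.41] zaxis [ 0.001  0.    -1.   ]
```

move_arm(
  gripper=[0,0,0,0,0],
  xyz=[
    [-1.2,-3.7,0],
    [-2.4,-7.4,0],
    [-3.4,-11,0],
    [-3.4,-11,4],
    [-3.4,-11,8],
  ],
  twist=[-0.01,-0.01,-0.01,-0.01,-0.01],
)

```text
t: 2.65
eef_pos: [0.5794, 0.1975, 0.2257]
tool_rot: [0.004, -0.172, 0.985, 0.0]
contact_force: [1.2, 1.1, -2.1]
gripper_width: -0.004
```

```bash
python3 -c "
from h import *
c=snap('wrist','w1')
go(.577,.198,.15,110)"
```

```text
t 2.7 pos [0.5733 0.1975 0.2156] yang 110.0 shift [-0.42 -0.07  6.56] norm 6.57 twist 0.00042592647057565004 w -0.002905238983069788 F [-2.98 -0.32 -5.66] zaxis [-0.008 -0.004 -1.   ]
```

View pics/w1.png

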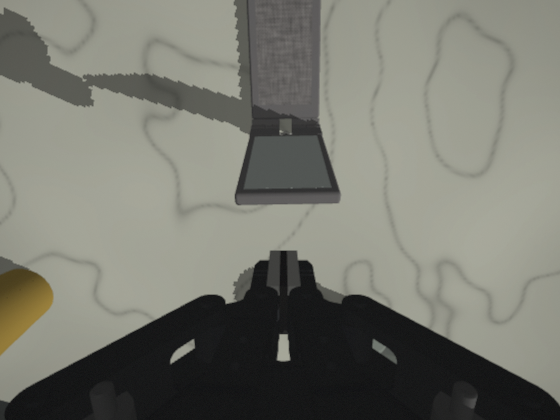

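move_arm(
  gripper=[0,0,0,0,0],
  xyz=[
    [-1.5,0,0.5],
    [-1.5,0,3],
    [-1.5,0,6.5],
    [-1.5,0,6.5],
    [-0.6,0,6.5],
  ],
  twist=[0,0,0,0,0],
)

```text
t: 3.12
eef_pos: [0.5812, 0.2029, 0.1584]
tool_rot: [-0.001, -0.176, 0.984, -0.0]
contact_force: [0.9, 0.5, 1.0]
gripper_width: 0.006
```

```bash
python3 -c "
from h import *
c=snap('wrist','w2')
go(.469,.159,.15,110)"
```

```text
t 3.17 pos [0.5798 0.2021 0.1597] yang 110.2 shift [11.89 -0.22  0.99] norm 11.93 twist 0.0034858380660964354 w -0.003530963078165218 F [-2.55 -2.15 -1.5 ] zaxis [-0.002 -0.001 -1.   ]
```

View pics/w2.png

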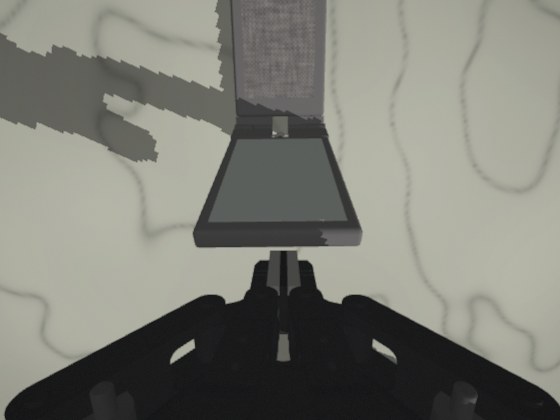

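move_arm(
  gripper=[0,0,0,0,0],
  xyz=[
    [0.6,0,0.8],
    [1.2,0,0.8],
    [1.8,0,0.8],
    [2.4,0,0.8],
    [3,0,0.8],
  ],
  twist=[0,0,0,0,0],
)

```text
t: 3.58
eef_pos: [0.5533, 0.1921, 0.152]
tool_rot: [0.001, -0.175, 0.985, 0.0]
contact_force: [0.2, 0.1, 0.2]
gripper_width: 0.0
```

```bash
python3 -c "
from h import *
c=snap('wrist','w3')
go(.469,.159,.15,110)"
```

```text
t 3.63 pos [0.552  0.1915 0.1516] yang 110.2 shift [ 8.91 -0.19  0.15] norm 8.91 twist 0.003041124470577941 w -0.0001670964281969538 F [-0.26 -0.92  0.15] zaxis [ 0.  0. -1.]
```

View pics/w3.png

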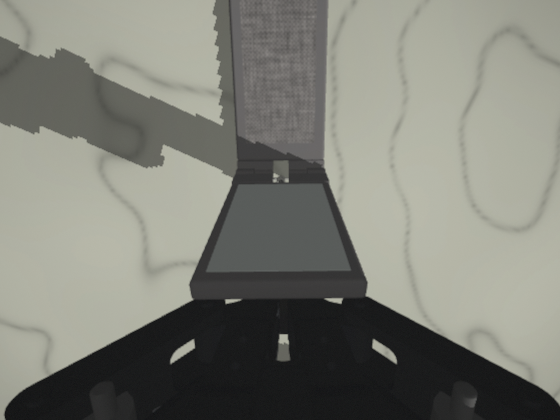

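move_arm(
  gripper=[0,0,0,0,0],
  xyz=[
    [0.6,0,0],
    [1.2,0,0],
    [1.8,0,0],
    [2.4,0,0],
    [3,0,0],
  ],
  twist=[0,0,0,0,0],
)

```text
t: 4.05
eef_pos: [0.5245, 0.1815, 0.1508]
tool_rot: [-0.0, -0.175, 0.985, -0.0]
contact_force: [1.1, 0.5, -0.3]
gripper_width: 0.003
```

```bash
python3 -c "
from h import *
c=snap('wrist','w4')
go(.469,.159,.15,110)"
```

```text
t 4.1 pos [0.5232 0.181  0.1506] yang 110.2 shift [ 5.84 -0.19  0.07] norm 5.85 twist 0.002992309770698166 w 0.0028579269610230517 F [-2.26  0.4  -0.36] zaxis [-0.002 -0.001 -1.   ]
```

View pics/w4.png

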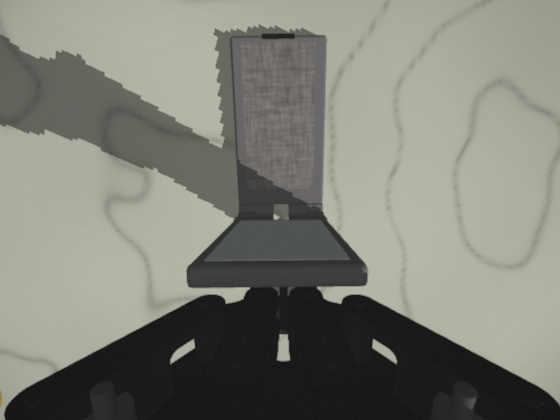

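move_arm(
  gripper=[0,0,0,0,0],
  xyz=[
    [0.5,0,0],
    [1,0,0],
    [1.5,0,0],
    [2,0,0],
    [2.5,0,0],
  ],
  twist=[0,0,0,0,0],
)

```text
t: 4.52
eef_pos: [0.5009, 0.1729, 0.1508]
tool_rot: [-0.0, -0.175, 0.985, -0.0]
contact_force: [-0.0, 0.2, -0.4]
gripper_width: 0.002
```

```bash
python3 -c "
from h import *
c=snap('wrist','w5')
go(.469,.159,.15,110)"
```

```text
t 4.57 pos [0.4999 0.1724 0.1506] yang 110.2 shift [ 3.37 -0.19  0.07] norm 3.37 twist 0.0030587445079178145 w 0.0004910376764218922 F [-1.04 -0.1   0.39] zaxis [-0.002 -0.001 -1.   ]
```

View pics/w5.png

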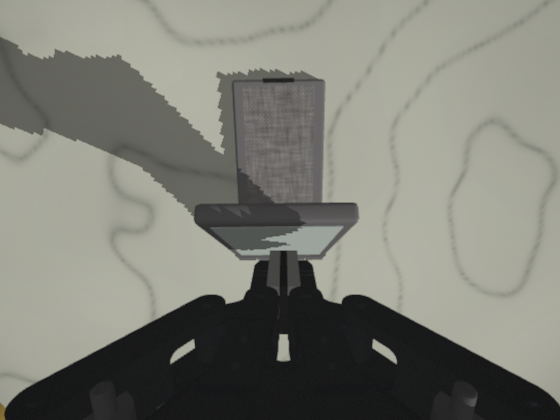

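move_arm(
  gripper=[0,0,0],
  xyz=[
    [0.3,0,0],
    [0.3,0,0],
    [0.3,0,0],
  ],
  twist=[0,0,0],
)

```text
t: 4.82
eef_pos: [0.4988, 0.1721, 0.151]
tool_rot: [0.0, -0.175, 0.985, 0.0]
contact_force: [0.1, -0.4, -0.2]
gripper_width: 0.003
```

```bash
python3 -c "
from h import *
c=snap('wrist','w6')
go(.469,.159,.15,110)"
```

```text
t 4.87 pos [0.499  0.1721 0.1509] yang 110.2 shift [ 3.27 -0.2   0.09] norm 3.27 twist 0.003117075215063649 w 0.0020385975116220933 F [ 0.07 -0.54  0.1 ] zaxis [ 0.  0. -1.]
```

View pics/w6.png

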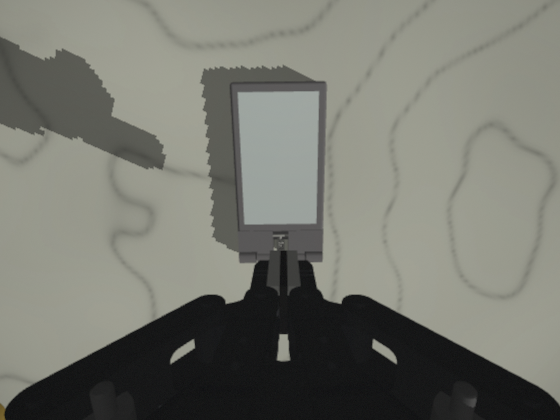

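```bash
python3 -c "
from h import *
c=read_camera('wrist')
P=[ray(c,u,v,.019)[:2] for u,v in [(231,84),(326,83),(323,231),(237,232)]]
for i in range(4): print(np.round(P[i],4),np.round(np.linalg.norm(P[i]-P[(i+1)%4]),4),np.degrees(np.arctan2(*(P[(i+1)%4]-P[i])[::-1])))
print([(d['centre'],d['p']) for d in spot_point('mirror','wrist')],[(d['centre'],d['p']) for d in spot_point('leaf_edge','wrist')])
m=box((.466,.158),np.radians(20),-.062,.062,-.03,.03,0,.02)
overlay(c,[(m,(0,255,0))],(.47,.158,.02),110,'wm',k=3)
"
```

```text
[0.4225 0.1094] 0.0577 110.684274879931
[0.4022 0.1634] 0.0956 21.168154219325626
[0.4914 0.1979] 0.0599 -69.14271898091457
[0.5127 0.142 ] 0.0958 -160.15389934390618
[([0.4706, 0.1583, -0.001], 0.72)] [([0.4116, 0.1379, 0.0159], 0.62)]
```

View pics/wm.png

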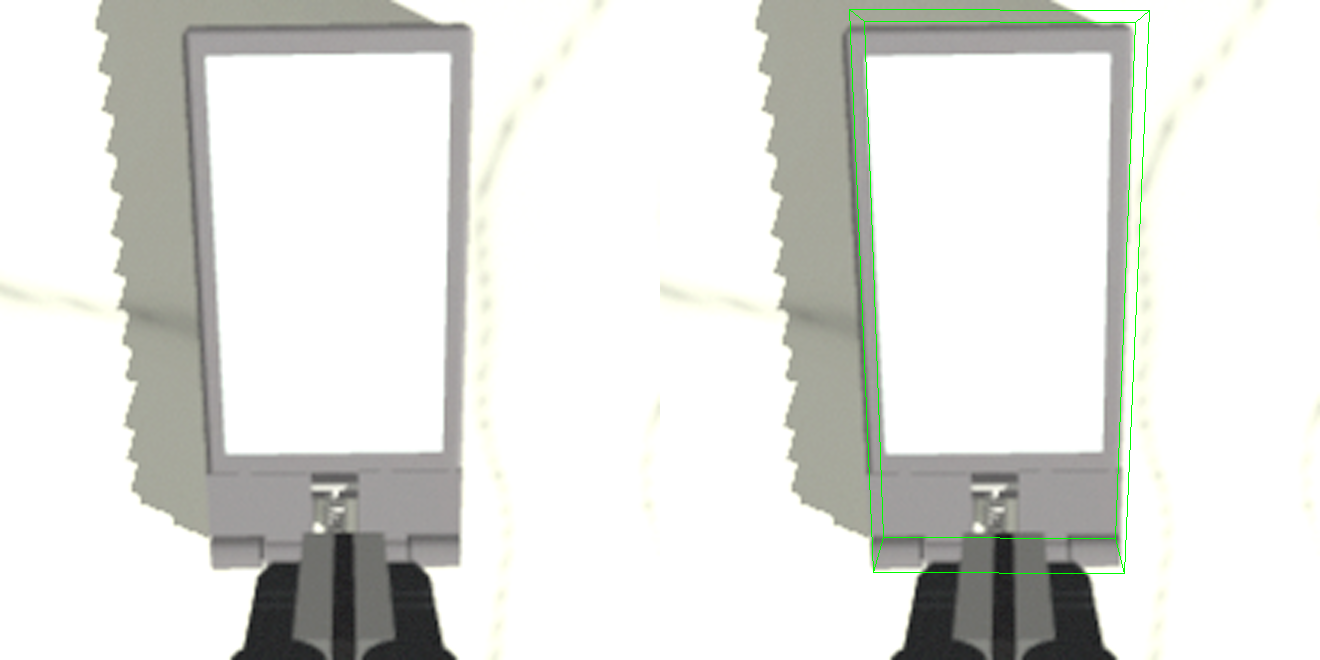

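```bash
python3 -c "
from h import *
go(.468,.157,.072,110.5)"
```

```text
t 5.02 pos [0.499  0.1722 0.1509] yang 110.2 shift [ 3.43 -0.35  7.89] norm 8.61 twist -0.005672482703266408 w -0.003850206133123636 F [-0.47  0.5  -0.61] zaxis [ 0.  0. -1.]
```

move_arm(
  gripper=[1,1,1,1,1],
  xyz=[
    [0.5,0,-0.5],
    [1.7,-0.2,-0.5],
    [2.8,-0.3,-0.5],
    [3.4,-0.4,-0.5],
    [3.4,-0.4,-0.5],
  ],
  twist=[0,0,0,0,0],
)

```text
t: 5.43
eef_pos: [0.4667, 0.1556, 0.1558]
tool_rot: [-0.001, -0.175, 0.985, -0.0]
contact_force: [-0.2, -0.1, -0.2]
gripper_width: 0.71
```

```bash
python3 -c "
from h import *
go(.468,.157,.072,110.5)
c=snap('wrist','w7')"
```

```text
t 5.43 pos [0.4667 0.1556 0.1558] yang 110.2 shift [-0.19  0.09  8.38] norm 8.39 twist -0.006083220664069046 w 0.7099137355560189 F [-0.18 -0.13 -0.24] zaxis [-0.002 -0.001 -1.   ]
```

View pics/w7.png

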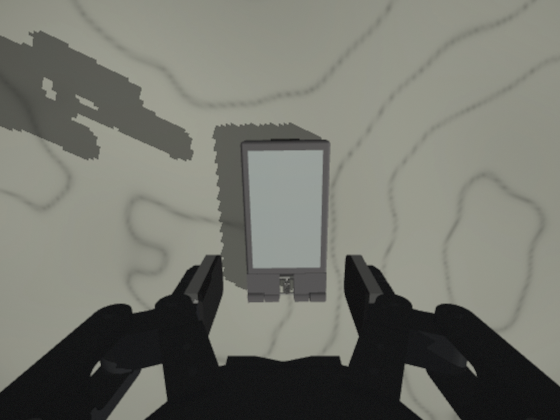

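move_arm(
  gripper=[1,1,1,1,1],
  xyz=[
    [0,0.1,0],
    [0,0.1,2.5],
    [0,0.1,5],
    [0,0.1,6.5],
    [0,0.1,7.5],
  ],
  twist=[0,0,0,0,0],
)

```text
t: 5.9
eef_pos: [0.4677, 0.1577, 0.0793]
tool_rot: [-0.001, -0.175, 0.985, -0.0]
contact_force: [-0.7, 1.1, -0.0]
gripper_width: 1.001
```

```bash
python3 -c "
from h import *
go(.468,.157,.072,110.5)
c=snap('wrist','w8')"
```

```text
t 5.9 pos [0.4677 0.1577 0.0793] yang 110.2 shift [-0.   -0.08  0.73] norm 0.73 twist -0.005311550056864057 w 1.0010194255063884 F [-0.72  1.11 -0.02] zaxis [-0.001 -0.    -1.   ]
```

View pics/w8.png

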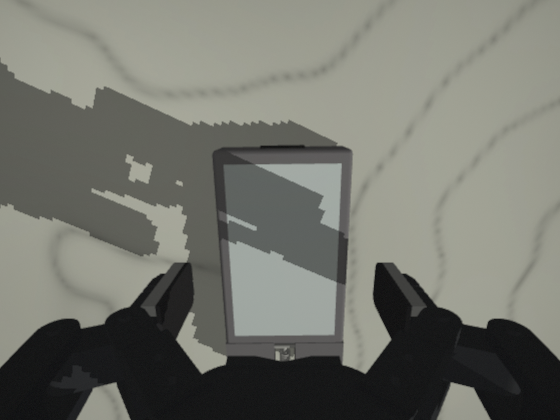

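move_arm(
  gripper=[1,0.6,0,0,0],
  xyz=[
    [0,0,0.6],
    [0,0,0.6],
    [0,0,0.6],
    [0,0,0.6],
    [0,0,0.6],
  ],
  twist=[0,0,0,0,0],
  squeeze=35,
)

```text
t: 6.37
eef_pos: [0.4684, 0.1578, 0.0758]
tool_rot: [0.001, -0.175, 0.985, 0.0]
contact_force: [-0.7, 0.5, 2.2]
gripper_width: 0.691
```

move_arm(
  gripper=[0,0,0,0,0],
  xyz=[
    [0,0,0],
    [0,0,0],
    [0,0,0],
    [0,0,-0.6],
    [0,0,-1.5],
  ],
  twist=[0,0,0,0,0],
)

```text
t: 6.78
eef_pos: [0.4672, 0.1572, 0.0898]
tool_rot: [-0.001, -0.175, 0.985, -0.0]
contact_force: [-0.3, -0.6, -3.7]
gripper_width: 0.69
```

```bash
python3 -c "
from h import *
go(.555,-.168,.12,5)
c=snap('wrist','w9')"
```

```text
t 6.78 pos [0.4672 0.1572 0.0898] yang 110.2 shift [  2.98 -33.55  -3.01] norm 33.81 twist -1.3058847500234267 w 0.6899123106820996 F [-0.33 -0.61 -3.68] zaxis [-0.002 -0.001 -1.   ]
```

View pics/w9.png

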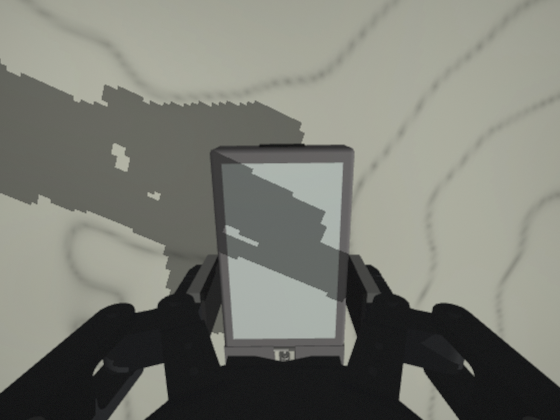

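move_arm(
  gripper=[0,0,0,0,0],
  xyz=[
    [0,0,-4],
    [0,0,-8],
    [0,0,-12],
    [0,0,-16],
    [0,0,-20],
  ],
  twist=[0.1,0.2,0.3,0.4,0.5],
)

```text
t: 7.25
eef_pos: [0.4671, 0.157, 0.2921]
tool_rot: [-0.0, 0.076, 0.997, 0.0]
contact_force: [1.3, 1.1, -2.8]
gripper_width: 0.689
```

move_arm(
  gripper=[0,0,0,0,0],
  xyz=[
    [0,0,-2],
    [0,0,-3],
    [0,0,-3],
    [0,0,-3],
    [0,0,-3],
  ],
  twist=[0.12,0.24,0.36,0.48,0.6],
)

```text
t: 7.67
eef_pos: [0.4674, 0.1572, 0.3204]
tool_rot: [-0.0, 0.368, 0.93, 0.0]
contact_force: [-0.6, -0.1, -2.5]
gripper_width: 0.689
```

move_arm(
  gripper=[0,0,0,0,0],
  xyz=[
    [0,0,0],
    [0,0,0],
    [0,0,0],
    [0,0,0],
    [0,0,0],
  ],
  twist=[0.12,0.24,0.36,0.48,0.6],
)

```text
t: 8.08
eef_pos: [0.4673, 0.1572, 0.3199]
tool_rot: [-0.0, 0.626, 0.779, -0.0]
contact_force: [-0.2, -0.6, -3.1]
gripper_width: 0.69
```

```bash
python3 -c "
from h import *
go(.555,-.168,.31,5)
"
```

```text
t 8.08 pos [0.4673 0.1572 0.3199] yang 12.4 shift [-33.64   1.57   0.99] norm 33.69 twist 0.1295751749162943 w 0.6895776511407984 F [-0.24 -0.59 -3.13] zaxis [-0.001  0.    -1.   ]
```

move_arm(
  gripper=[0,0,0,0,0],
  xyz=[
    [-4,0.2,0],
    [-8,0.4,0],
    [-12,0.6,0],
    [-16,0.8,0],
    [-20,0.9,0],
  ],
  twist=[0.06,0.13,0.13,0.13,0.13],
)

```text
t: 8.5
eef_pos: [0.5206, -0.0374, 0.3201]
tool_rot: [-0.0, 0.673, 0.739, 0.0]
contact_force: [1.3, -0.3, -3.3]
gripper_width: 0.689
```

```bash
python3 -c "
from h import *
go(.555,-.168,.31,5)
"
```

```text
t 8.5 pos [ 0.5206 -0.0374  0.3201] yang 5.4 shift [-13.33   2.21   1.01] norm 13.55 twist 0.006133924806705763 w 0.6889723916448439 F [ 1.29 -0.33 -3.3 ] zaxis [ 0.     0.001 -1.   ]
```

move_arm(
  gripper=[0,0,0,0,0],
  xyz=[
    [-3.7,0.6,0],
    [-7.4,1.2,0],
    [-11,1.8,0],
    [-13.3,2.2,0],
    [-13.3,2.2,0],
  ],
  twist=[0.01,0.01,0.01,0.01,0.01],
)

```text
t: 8.92
eef_pos: [0.5545, -0.1725, 0.3203]
tool_rot: [0.001, 0.68, 0.733, -0.001]
contact_force: [-0.5, -0.6, -2.3]
gripper_width: 0.689
```

```bash
python3 -c "
from h import *
go(.555,-.168,.31,5)
c=snap('wrist','w10')
k=box((.555,-.168),np.radians(95),-.072,.072,-.039,.039,0,.03)
k2=box((.555,-.168),np.radians(95),-.068,.068,-.035,.035,.004,.03)
overlay(c,[(k,(0,255,0)),(k2,(0,0,255))],proj and (.555,-.168,.03),130,'wc',k=3)
"
```

```text
t 8.92 pos [ 0.5545 -0.1725  0.3203] yang 4.3 shift [0.45 0.08 1.03] norm 1.13 twist -0.012407873765022887 w 0.6886142501917089 F [-0.53 -0.62 -2.32] zaxis [ 0.001 -0.004 -1.   ]
```

View pics/w10.png

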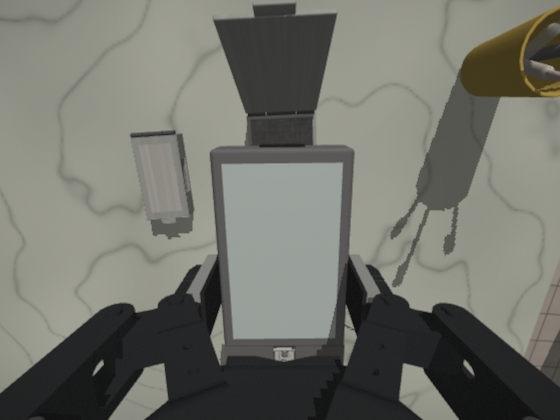

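View pics/wc.png

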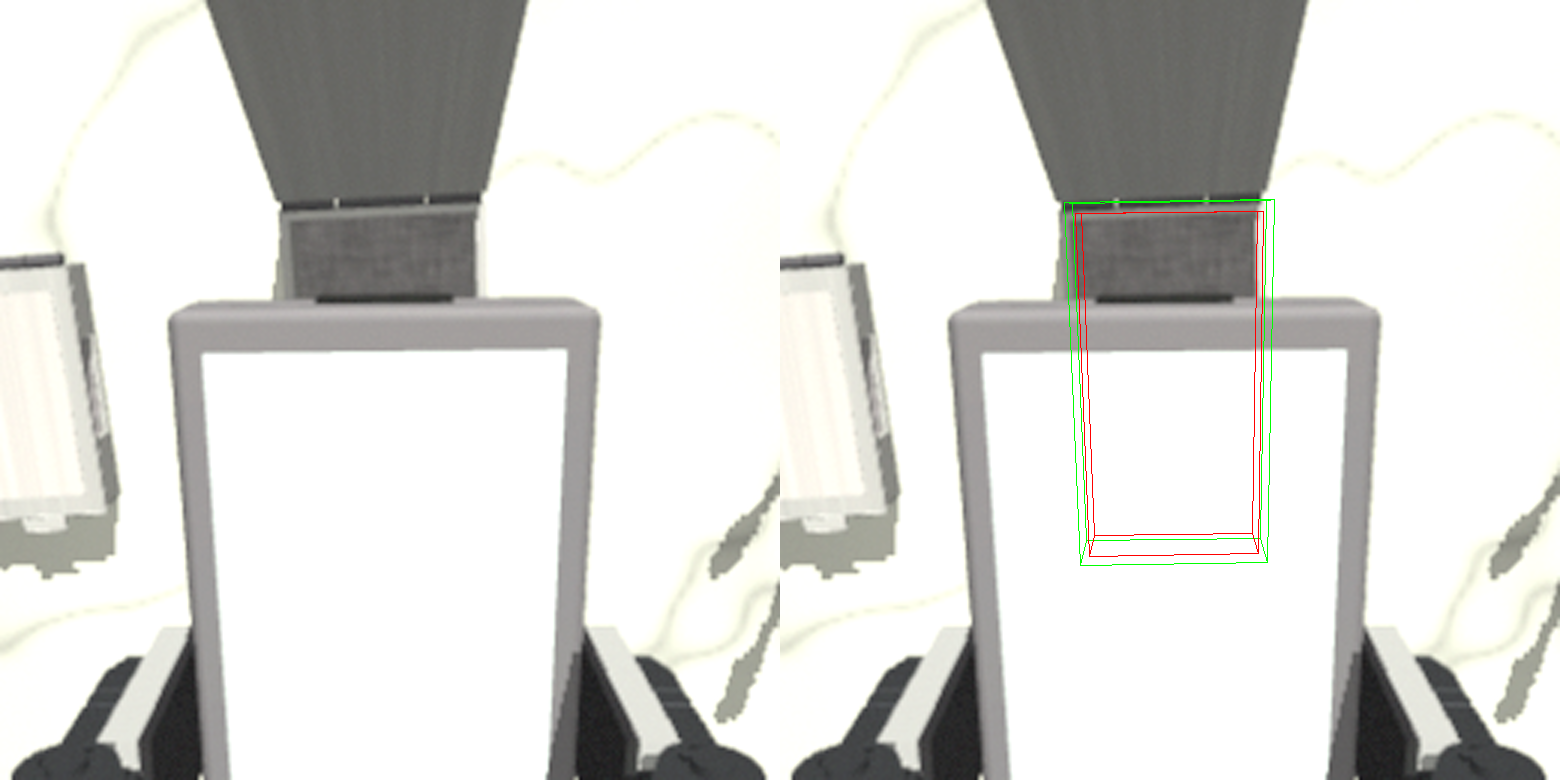

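move_arm(
  gripper=[0,0,0],
  xyz=[
    [0,0,0],
    [0,0,0],
    [0,0,0],
  ],
  twist=[0,0,0],
)

```text
t: 9.22
eef_pos: [0.555, -0.1642, 0.3198]
tool_rot: [-0.001, 0.676, 0.737, 0.0]
contact_force: [-0.4, 0.3, -3.9]
gripper_width: 0.688
```

```bash
cat > ov.py <<'E'
from h import *
import sys
x,y,a=map(float,sys.argv[1:4]); a=np.radians(a)
k=box((x,y),a,-.072,.072,-.039,.039,0,.03)
k2=box((x,y),a,-.068,.068,-.035,.035,.004,.03)
for cam,h,kk in [('wrist',60,6),('top',30,10),('scene',40,9)]:
    c=read_camera(cam)
    overlay(c,[(k,(0,255,0)),(k2,(0,0,255))],(x+.07*np.cos(a),y+.07*np.sin(a),.03) if cam=='wrist' else (x,y,.01),h,'ov_'+cam,k=kk)
    p=cv2.imread(f'pics/ov_{cam}.png'); w=p.shape[1]//2
    s=390/w
    cv2.imwrite(f'pics/ov_{cam}.png',cv2.resize(p,None,fx=s,fy=s))
a=[cv2.imread(f'pics/ov_{q}.png') for q in ('wrist','top','scene')]
go(x,y,.31,np.degrees(np.radians(float(sys.argv[3])-90)))
E
python3 ov.py .555 -.168 97
```

```text
t 9.37 pos [ 0.5552 -0.1648  0.32  ] yang 4.9 shift [-0.32 -0.05  1.  ] norm 1.05 twist -0.0374673283593531 w 0.6901863631899955 F [ 0.36 -0.13 -3.4 ] zaxis [ 0.     0.001 -1.   ]
```

View pics/ov_wrist.png

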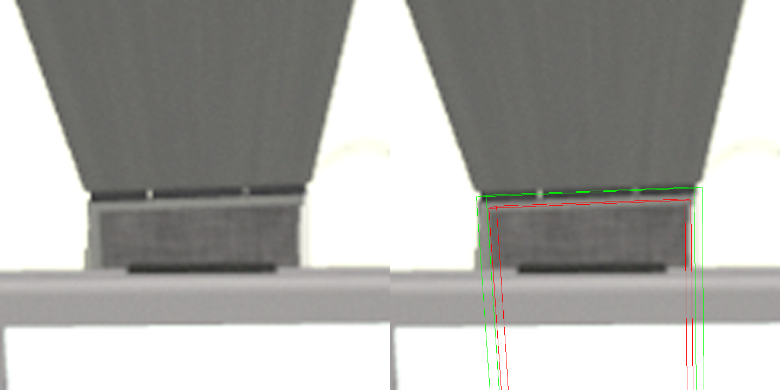

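View pics/ov_scene.png

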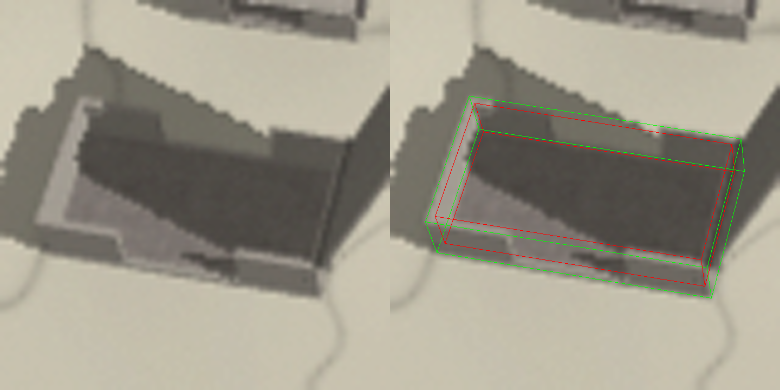

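View pics/ov_top.png

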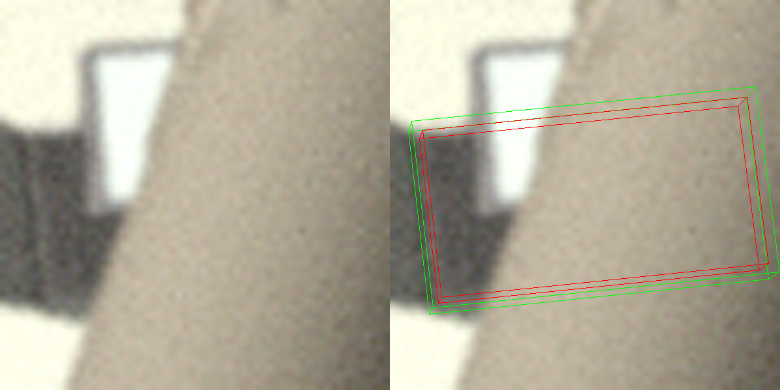

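```bash
python3 -c "
from h import *
c=snap('wrist','w11'); o=get_obs();w=o['tool_rot'];R=Ro.from_quat([w[1],w[2],w[3],w[0]]).as_matrix()
T=o['eef_pos']
b=[]
for dx in (0,.003):
  P=[];
  for x in(-.062+dx,.062+dx):
    for y in(-.03,.03):
      for z in(.075,.055): P.append(T+R@[x,y,z])
  b.append(((np.array(P),box((0,0),0,0,1,0,1,0,1)[1]),(0,255,0) if dx==0 else (0,0,255)))
overlay(c,b,T+R@[.03,0,.06],90,'wp',k=4)
"
python3 -c "
import cv2;p=cv2.imread('pics/wp.png');print(p.shape);cv2.imwrite('pics/wp.png',p[:600,p.shape[1]//2:])"
```

```text
(720, 1440, 3)
```

View pics/wp.png

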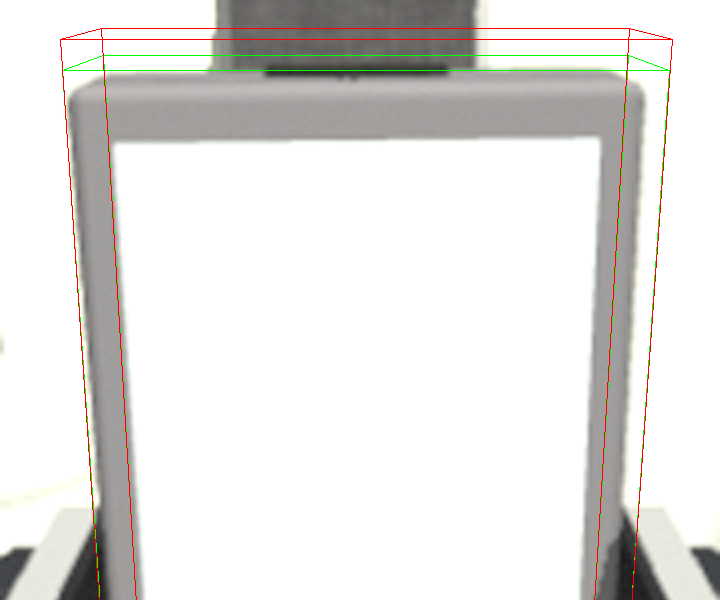

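move_arm(
  gripper=[0,0,0,0,0],
  xyz=[
    [-0.1,0,0],
    [-0.1,0,4],
    [-0.1,0,8],
    [-0.1,0,12],
    [-0.1,0,16],
  ],
  twist=[-0.037,-0.037,-0.037,-0.037,-0.037],
)

```text
t: 9.83
eef_pos: [0.5556, -0.1664, 0.1587]
tool_rot: [0.001, 0.663, 0.749, 0.0]
contact_force: [0.6, 0.6, -2.9]
gripper_width: 0.695
```

move_arm(
  gripper=[0,0,0,0,0],
  xyz=[
    [0,0,1.5],
    [0,0,2.8],
    [0,0,3],
    [0,0,3],
    [0,0,3],
  ],
  twist=[0,0,0,0,0],
)

```text
t: 10.25
eef_pos: [0.5564, -0.1672, 0.1313]
tool_rot: [0.001, 0.663, 0.748, 0.001]
contact_force: [-0.4, 0.2, -3.6]
gripper_width: 0.688
```

```bash
python3 -c "
from h import *
go(.5555,-.166,.079,7)
snap('wrist','w12');c=snap('scene','s12');
overlay(c,[],(.55,-.16,.05),50,'s12z',k=7)
p=cv2.imread('pics/s12z.png');cv2.imwrite('pics/s12z.png',p[:600,:p.shape[1]//2])"
```

```text
t 10.25 pos [ 0.5564 -0.1672  0.1313] yang 6.9 shift [ 0.14 -0.09  5.23] norm 5.24 twist -0.0021277502557263887 w 0.6881228784131163 F [-0.38  0.15 -3.64] zaxis [ 0.003 -0.001 -1.   ]
```

View pics/w12.png

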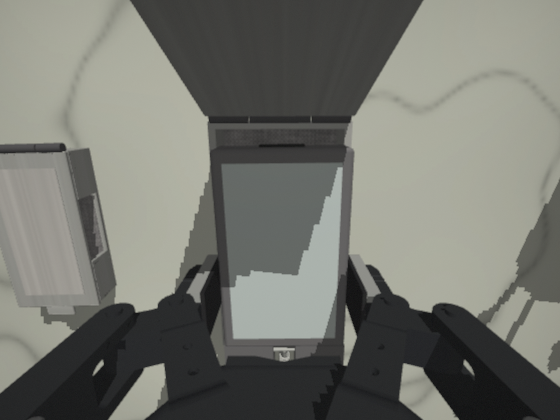

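View pics/s12z.png

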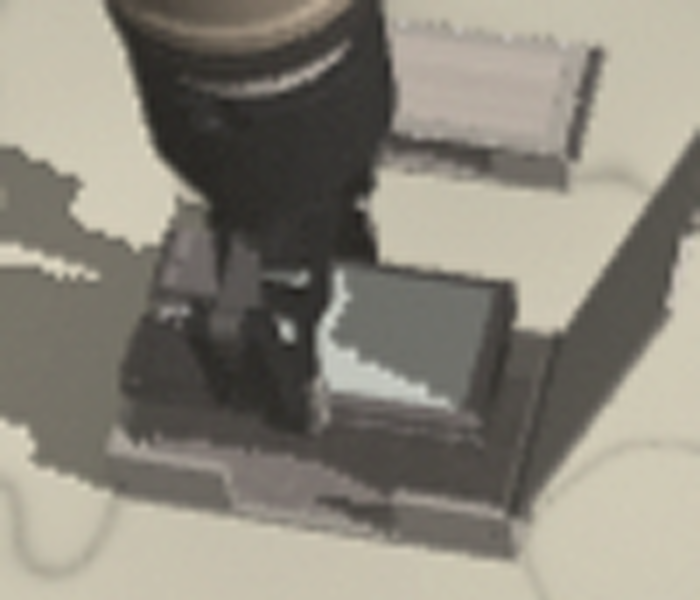

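move_arm(
  gripper=[0,0,0,0,0],
  xyz=[
    [0,0,1],
    [0,0,2],
    [0,0,3],
    [0,0,3.5],
    [0,0,3.5],
  ],
  twist=[0,0,0,0,0],
)

```text
t: 10.77
eef_pos: [0.5541, -0.1666, 0.093]
tool_rot: [-0.001, 0.663, 0.748, -0.001]
contact_force: [0.7, -0.3, -3.1]
gripper_width: 0.694
```

```bash
python3 -c "
from h import *
go(.5555,-.166,.079,7)
snap('wrist','w13')"
```

```text
t 10.77 pos [ 0.5541 -0.1666  0.093 ] yang 6.9 shift [0.04 0.15 1.4 ] norm 1.41 twist -0.0021743995317230432 w 0.6935941426650878 F [ 0.74 -0.31 -3.14] zaxis [-0.003  0.001 -1.   ]
```

View pics/w13.png

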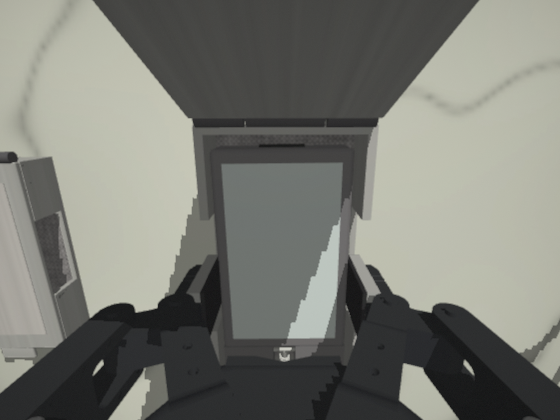

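move_arm(
  gripper=[0,0,0,0,0],
  xyz=[
    [0,0,0.4],
    [0,0,0.8],
    [0,0,1.1],
    [0,0,1.2],
    [0,0,1.2],
  ],
  twist=[0,0,0,0,0],
)

```text
t: 11.23
eef_pos: [0.5551, -0.1669, 0.0826]
tool_rot: [-0.0, 0.663, 0.748, -0.0]
contact_force: [-0.1, 0.3, -3.1]
gripper_width: 0.691
```

move_arm(
  gripper=[0,0,0],
  xyz=[
    [0,0,0.1],
    [0,0,0.2],
    [0,0,0.2],
  ],
  twist=[0,0,0],
)

```text
t: 11.48
eef_pos: [0.5553, -0.1669, 0.0809]
tool_rot: [0.0, 0.663, 0.748, 0.0]
contact_force: [0.0, -0.1, -3.2]
gripper_width: 0.691
```

move_arm(
  gripper=[0,0,0],
  xyz=[
    [0,0,0.1],
    [0,0,0.2],
    [0,0,0.2],
  ],
  twist=[0,0,0],
)

```text
t: 11.73
eef_pos: [0.5554, -0.167, 0.0799]
tool_rot: [-0.0, 0.664, 0.748, 0.0]
contact_force: [-3.5, 1.3, 6.7]
gripper_width: 0.692
```

move_arm(
  gripper=[0,0,0],
  xyz=[
    [0,0,0.05],
    [0,0,0.1],
    [0,0,0.1],
  ],
  twist=[0,0,0],
)

```text
t: 11.98
eef_pos: [0.5554, -0.167, 0.0798]
tool_rot: [-0.0, 0.664, 0.748, 0.001]
contact_force: [-6.0, 2.7, 16.8]
gripper_width: 0.689
```

move_arm(
  gripper=[0,0.75,0.9,0.9,0.9],
  xyz=[
    [0,0,-0.2],
    [0,0,-0.2],
    [0,0,-0.2],
    [0,0,-0.2],
    [0,0,-0.2],
  ],
  twist=[0,0,0,0,0],
)

```text
t: 12.4
eef_pos: [0.5554, -0.1669, 0.0798]
tool_rot: [0.0, 0.663, 0.748, -0.0]
contact_force: [0.4, 0.3, -0.1]
gripper_width: 0.899
```

```bash
python3 -c "
from h import *
go(.5555,-.166,.079,7)
snap('wrist','w14')"
```

```text
t 12.4 pos [ 0.5554 -0.1669  0.0798] yang 6.9 shift [0.09 0.02 0.08] norm 0.12 twist -0.0021186379565913734 w 0.8989992244633006 F [ 0.35  0.33 -0.07] zaxis [ 0. -0. -1.]
```

View pics/w14.png

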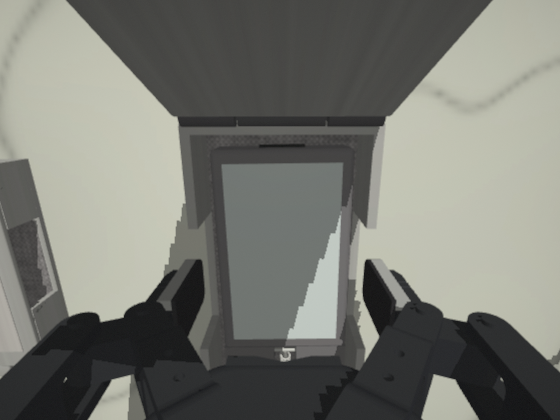

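move_arm(
  gripper=[0.9,0.9,0.9,0.9,0.9],
  xyz=[
    [0,0,-1],
    [0,0,-3],
    [0,0,-7],
    [0,0,-11],
    [0,0,-15],
  ],
  twist=[0,0,0,0,0],
)

```text
t: 12.87
eef_pos: [0.5547, -0.1671, 0.2319]
tool_rot: [-0.0, 0.664, 0.748, -0.0]
contact_force: [0.4, 0.4, -0.1]
gripper_width: 0.9
```

move_arm(
  gripper=[0,0,0,0,0],
  xyz=[
    [0,0,-4],
    [0,0,-8],
    [0,0,-9],
    [0,0,-9],
    [0,0,-9],
  ],
  twist=[0,0,0,0,0],
)

```text
t: 13.28
eef_pos: [0.5551, -0.1668, 0.3204]
tool_rot: [0.0, 0.663, 0.748, 0.001]
contact_force: [-0.2, 0.4, -1.3]
gripper_width: 0.189
```

```bash
python3 -c "
from h import *
go(.5555,-.166,.079,7)
snap('wrist','w15')
print([(np.round(d['centre'],3).tolist(),round(d['p'],2)) for d in spot_point('lid_edge','wrist')])
snap('scene','s15')
print([(np.round(d['centre'],3).tolist(),round(d['p'],2)) for d in spot_point('lid_edge','scene')])"
```

```text
t 13.28 pos [ 0.5551 -0.1668  0.3204] yang 6.9 shift [7.000e-02 2.000e-02 2.414e+01] norm 24.14 twist -0.002084492757694929 w 0.18910429717386806 F [-0.16  0.36 -1.28] zaxis [ 0.001  0.    -1.   ]
[([0.539, -0.036, 0.166], 0.75), ([0.412, -0.231, 0.021], 0.73), ([0.546, -0.093, 0.034], 0.21)]
[([0.542, -0.036, 0.172], 0.84), ([0.412, -0.233, 0.02], 0.62)]
```

View pics/w15.png

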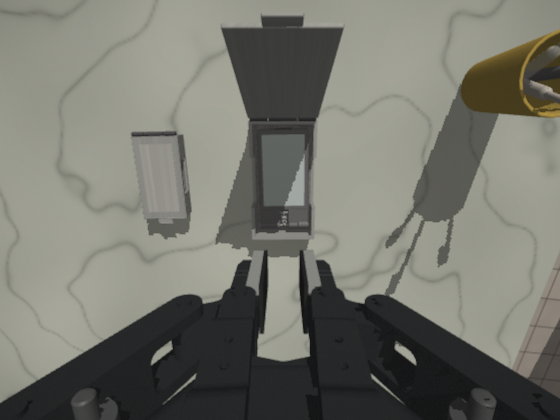

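View pics/s15.png

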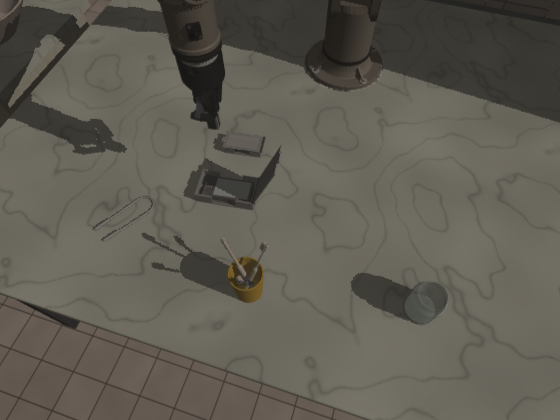

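move_arm(
  gripper=[0,0,0,0,0],
  xyz=[
    [4,0,0],
    [8,0,0],
    [12,0,0],
    [16,0,0],
    [20,0,0],
  ],
  twist=[0,0,0,0,0],
)

```text
t: 13.9
eef_pos: [0.5303, 0.0333, 0.3187]
tool_rot: [-0.001, 0.664, 0.748, -0.001]
contact_force: [0.9, 1.1, -0.6]
gripper_width: 0.0
```

move_arm(
  gripper=[0,0,0,0,0],
  xyz=[
    [0,0,0],
    [0,0,3],
    [0,0,7],
    [0,0,10],
    [0,0,11.3],
  ],
  twist=[0,0,0,0,0],
)

```text
t: 14.32
eef_pos: [0.5285, 0.0313, 0.202]
tool_rot: [-0.002, 0.663, 0.748, -0.003]
contact_force: [-0.5, 0.3, 0.9]
gripper_width: 0.003
```

```bash
python3 -c "
from h import *
go(.555-.122*.09,-.168+.9925*.09,.207,7)
snap('wrist','w16')
c=snap('scene','s16')
overlay(c,[],(.55,-.08,.1),60,'s16z',k=5)
p=cv2.imread('pics/s16z.png');cv2.imwrite('pics/s16z.png',p[:600,:p.shape[1]//2])"
```

```text
t 14.32 pos [0.5285 0.0313 0.202 ] yang 6.9 shift [-11.11   0.22  -0.49] norm 11.12 twist -0.00177640449540806 w 0.002963631517282151 F [-0.51  0.31  0.86] zaxis [-0.008 -0.002 -1.   ]
```

View pics/s16z.png

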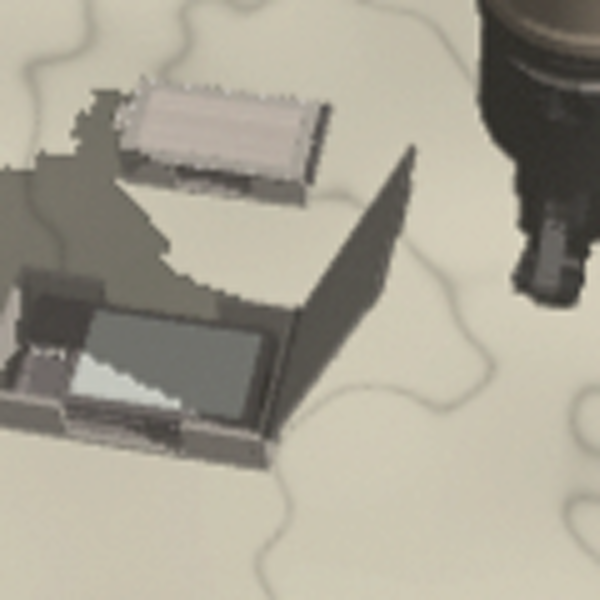

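move_arm(
  gripper=[0,0,0,0,0],
  xyz=[
    [-1,0,-0.2],
    [-2,0,-0.2],
    [-3,0,-0.2],
    [-4,0,-0.2],
    [-5,0,-0.2],
  ],
  twist=[0,0,0,0,0],
)

```text
t: 14.83
eef_pos: [0.5378, -0.0197, 0.2099]
tool_rot: [0.001, 0.664, 0.748, 0.001]
contact_force: [-0.6, -0.2, 0.0]
gripper_width: 0.003
```

move_arm(
  gripper=[0,0,0,0,0],
  xyz=[
    [-0.8,0,0],
    [-1.6,0,0],
    [-2.4,0,0],
    [-3.2,0,0],
    [-4,0,0],
  ],
  twist=[0,0,0,0,0],
)

```text
t: 15.25
eef_pos: [0.5422, -0.0583, 0.2088]
tool_rot: [-0.0, 0.663, 0.748, 0.0]
contact_force: [-0.1, -0.1, -0.2]
gripper_width: 0.001
```

```bash
python3 -c "
from h import *
go(.555-.122*.09,-.168+.9925*.09,.207,7)
c=snap('scene','s17')
overlay(c,[],(.55,-.08,.1),60,'s17z',k=5)
p=cv2.imread('pics/s17z.png');cv2.imwrite('pics/s17z.png',p[:600,:p.shape[1]//2])"
```

```text
t 15.25 pos [ 0.5422 -0.0583  0.2088] yang 6.9 shift [-2.04 -0.06  0.18] norm 2.05 twist -0.00197424742093766 w 0.0011331123928523012 F [-0.08 -0.13 -0.19] zaxis [-0.  0. -1.]
```

View pics/s17z.png

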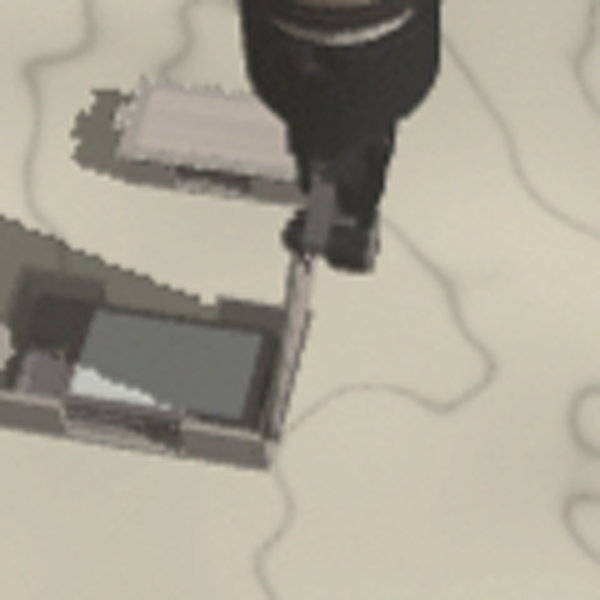

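Lid is moving with the fingers and nearly upright. Continue.

move_arm(
  gripper=[0,0,0,0,0],
  xyz=[
    [-0.8,0,0],
    [-1.6,0,0],
    [-2.4,0,0],
    [-3.2,0,0],
    [-4,0,0],
  ],
  twist=[0,0,0,0,0],
)

```text
t: 15.72
eef_pos: [0.5469, -0.0982, 0.2088]
tool_rot: [-0.0, 0.663, 0.748, -0.0]
contact_force: [0.1, 0.1, -0.3]
gripper_width: 0.001
```

move_arm(
  gripper=[0,0,0,0,0],
  xyz=[
    [-0.8,0,0],
    [-1.6,0,0],
    [-2.4,0,0],
    [-3.2,0,0],
    [-4,0,0],
  ],
  twist=[0,0,0,0,0],
)

```text
t: 16.13
eef_pos: [0.5517, -0.138, 0.2089]
tool_rot: [0.0, 0.664, 0.748, -0.0]
contact_force: [0.3, 0.4, -1.5]
gripper_width: -0.002
```

```bash
python3 -c "
from h import *
go(.555-.122*.09,-.168+.9925*.09,.207,7)
c=snap('scene','s18')
overlay(c,[],(.55,-.12,.1),60,'s18z',k=5)
p=cv2.imread('pics/s18z.png');cv2.imwrite('pics/s18z.png',p[:600,:p.shape[1]//2])"
```

```text
t 16.13 pos [ 0.5517 -0.138   0.2089] yang 6.9 shift [ 5.99 -0.06  0.19] norm 5.99 twist -0.0023676554896736395 w -0.002026813052658095 F [ 0.27  0.4  -1.49] zaxis [ 0. -0. -1.]
```

View pics/s18z.png

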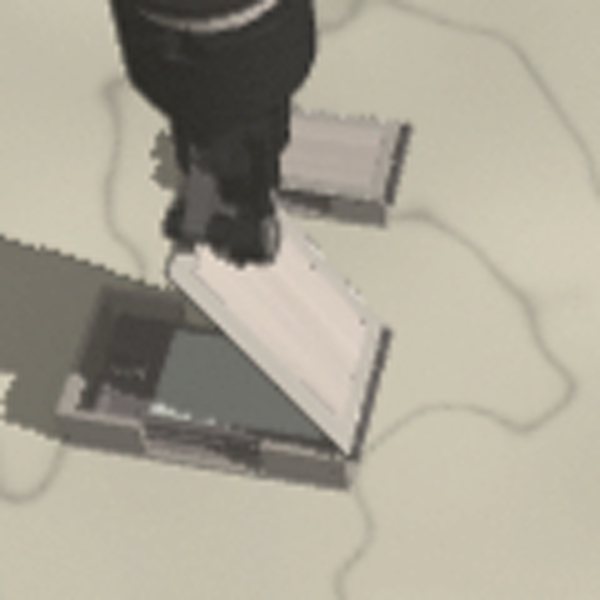

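Falling; hold still and wait.

move_arm(
  gripper=[0,0,0,0,0],
  xyz=[
    [0,0,0],
    [0,0,0],
    [0,0,0],
    [0,0,0],
    [0,0,0],
  ],
  twist=[0,0,0,0,0],
)

```text
t: 16.6
eef_pos: [0.5517, -0.1366, 0.2089]
tool_rot: [-0.0, 0.663, 0.748, 0.0]
contact_force: [0.1, 0.2, -0.9]
gripper_width: -0.001
```

move_arm(
  gripper=[0,0,0,0,0],
  xyz=[
    [0,0,-3],
    [0,0,-7],
    [0,0,-10],
    [0,0,-12],
    [0,0,-12],
  ],
  twist=[0,0,0,0,0],
)

```text
t: 17.02
eef_pos: [0.5536, -0.1376, 0.3338]
tool_rot: [0.003, 0.663, 0.748, 0.003]
contact_force: [0.2, -0.2, 0.8]
gripper_width: 0.002
```

move_arm(
  gripper=[0,0,0,0,0],
  xyz=[
    [4,0,0],
    [8,0,0],
    [12,0,0],
    [16,0,0],
    [20,0,0],
  ],
  twist=[0,0,0,0,0],
)

```text
t: 17.43
eef_pos: [0.5267, 0.0634, 0.3283]
tool_rot: [-0.0, 0.663, 0.748, -0.0]
contact_force: [-0.4, 0.7, -0.4]
gripper_width: 0.0
```

```bash
python3 -c "
from h import *
go(.555-.122*.09,-.168+.9925*.09,.207,7)
c=snap('scene','s19')
k=box((.555,-.168),np.radians(97),-.072,.072,-.039,.039,0,.034)
overlay(c,[(k,(0,255,0))],(.555,-.168,.02),45,'s19z',k=8)
p=cv2.imread('pics/s19z.png');cv2.imwrite('pics/s19z.png',cv2.resize(p,None,fx=.54,fy=.54))
for q in ['lid_edge','tumbler','jar','tongue_cleaner','case']: print(q,[(np.round(d['centre'],3).tolist(),round(d['p'],2)) for d in spot_point(q,'scene')])
"
```

```text
t 17.43 pos [0.5267 0.0634 0.3283] yang 6.9 shift [-14.31   0.02  12.13] norm 18.76 twist -0.0020662641162073744 w 0.0003795176680272878 F [-0.42  0.69 -0.41] zaxis [-0.001  0.    -1.   ]
lid_edge [([0.563, -0.242, 0.031], 0.96), ([0.415, -0.234, 0.02], 0.65)]
tumbler [([0.777, -0.029, -0.0], 0.94)]
jar [([0.709, 0.337, 0.005], 0.78)]
tongue_cleaner [([0.702, -0.382, -0.0], 0.66)]
case [([0.405, -0.182, 0.002], 0.87), ([0.556, -0.168, -0.003], 0.75)]
```

View pics/s19z.png

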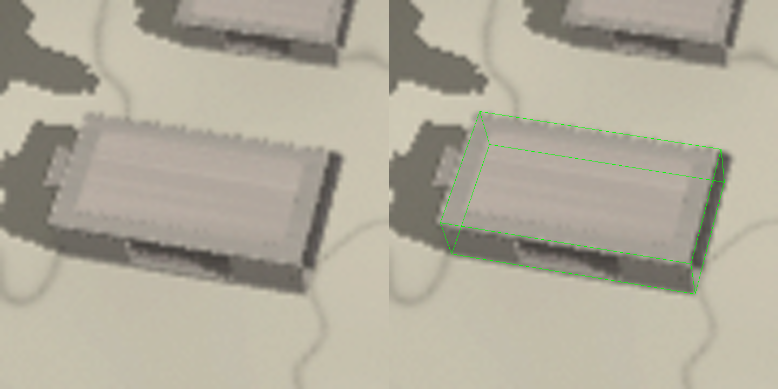

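View pics/s19.png

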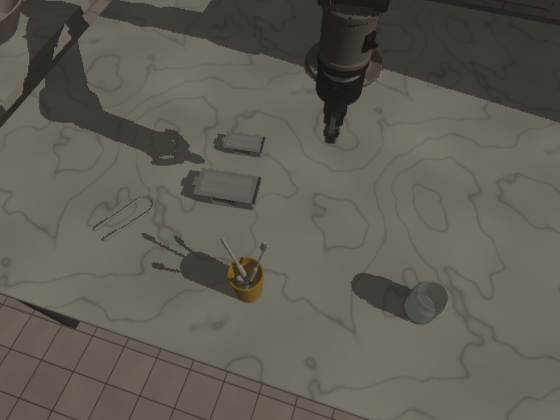

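move_arm(
  gripper=[0,0,0],
  xyz=[
    [0,0,0],
    [0,0,0],
    [0,0,0],
  ],
  twist=[0,0,0],
)

```text
t: 17.98
eef_pos: [0.5278, 0.0603, 0.3288]
tool_rot: [0.0, 0.664, 0.748, -0.0]
contact_force: [-0.1, 0.2, 0.2]
gripper_width: 0.0
```

```bash
python3 -c "
from h import *
print(hand_in(), get_obs()['t'])"
```

```text
the job is handed in; nothing more can be done
the job is handed in; nothing more can be done
```

The folding mirror is packed away in the larger case with the lid shut, and I handed the job in at about 18 s.

- **Folding:** I pushed the leaf down with the closed fingers until the spring snapped it flat. The mirror stayed upright and slid only a millimetre or two.
- **Placing:** I gripped the folded mirror across its width, lowered it into the case until it touched the floor, then let go. The wrist force reached about 17 N on the way down, well under the 120 N limit.
- **Lid:** I pushed it from behind until it fell shut on its own.

In the last picture the lid lies flush with the case outline, and its edge measures 31 mm above the shelf, where 32 mm means shut. The tumbler, jar, tongue cleaner and small case measured within a few mm of where they started. The gripper is clear of everything, and none of the final checks failed or disagreed.

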